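# Draw levelling feet over a plate and weed out the glazed pads by feel

## Task

These three levelling feet look alike, but one has a glazed rubber pad that slides too easily. Draw each foot along the metal plate, without lifting it or pressing down hard on it, from the far half until it is wholly across the yellow line, and feel how hard it drags. Then set the one that glides easily on its pad in the upper part of the red sloping chute and let it slide down against the stop, leaving the two that drag properly standing on the plate's near half; tip nothing over, and do not disturb the lidded jar, the cup or the little cassette.

Things in the scene. Friction and masses are not known exactly. Their poses are not given: they have to be found in the camera images.
- drag_plate: fixed flat grey metal plate, 220 x 270 x 12 mm (x, y, z), on the worktop. Origin: centre of its underside; x points away from the robot (turned by its yaw), z up; top face at z = 12 mm. A yellow line across it along y at x = 0 parts its far half (x > 0) from its near half. The feet start in a row on the far half, at x about 60 mm, 70 to 100 mm apart along y
- foot_a: levelling foot, 0.7 to 0.96 kg: round steel base 68 mm across on a black rubber pad (22 mm high together), with an upright dark stem 24 mm across from 22 to 70 mm above the underside, to be straddled or gripped from above. All three look and measure alike and are mixed up at every start. May tip if pushed higher than 15 mm above the base. Origin: centre of the pad's underside, z up the stem
- foot_b: levelling foot, 0.7 to 0.96 kg: round steel base 68 mm across on a black rubber pad (22 mm high together), with an upright dark stem 24 mm across from 22 to 70 mm above the underside, to be straddled or gripped from above. All three look and measure alike and are mixed up at every start. May tip if pushed higher than 15 mm above the base. Origin: centre of the pad's underside, z up the stem
- foot_c: levelling foot, 0.7 to 0.96 kg: round steel base 68 mm across on a black rubber pad (22 mm high together), with an upright dark stem 24 mm across from 22 to 70 mm above the underside, to be straddled or gripped from above. All three look and measure alike and are mixed up at every start. May tip if pushed higher than 15 mm above the base. Origin: centre of the pad's underside, z up the stem
- jar: bystander: clear specimen jar with red screw lid and light brown filling, 68 mm across, 81 mm high, origin at the centre of its underside
- cup: bystander: white and blue lidded specimen cup, 72 mm across, 82 mm high, origin at the centre of its underside
- cassette: bystander: small flat beige perforated cassette, 28 x 40 x 7 mm, origin at the centre of its underside
- line_mid (a point): middle of the plate's yellow line (6 mm wide), on the top face; axes as the plate's. Nothing but the drag tells a sound foot from the glazed one: drawn over the plate under its own weight alone, a sound pad resists with 3 to 8 N, the glazed one with 0.3 to 2 N; pressing down adds to the drag
- reject_chute: fixed red plastic chute left of the plate, 98 mm wide (x), 160 mm long (y). Floor falls by 16 degrees towards +y (away from the plate), from 52 mm above the worktop at the open upper end to 8 mm at the stop. Low cheeks 5 mm thick stand 12 mm over the floor, 89 mm apart inside. Origin: at the worktop, under the middle. A glazed foot set on the floor slides down by itself, a sound one stays put
- chute_drop (a point): point on the chute floor's centre line, in its upper part, 25 mm up the slope from the middle and 65 mm or so above a foot's place at the stop: where to set a foot; axes as the chute's (the floor's normal leans 16 degrees to +y)
- chute_stop: fixed dark steel stop bar across the lower end of the chute, 98 mm long, 26 mm high, 6 mm thick; origin at the floor's height in the bar's middle. A foot resting on it has its centre 37 mm up the slope from there
Not all that is in view belongs to the job. What is shaped like the foot_b but orange or turquoise is not meant. What is shaped like the foot_a but turquoise is not meant.

How it is judged:
By the outcome, as a careful person would: the job done as asked, in the order asked, and still so for the second after the job is handed in, with the robot touching nothing.
It also fails if it takes over 72 s, if anything falls off the work surface, if the arm or the gripper's body presses on something with over 40 N, if the wrist force passes 120 N, or if a joint passes its speed limit or range.

## Robot

A 6-joint arm with a two-finger parallel gripper is mounted at the origin on a cart in front of the work surface, level with it; the furniture and walls round the work are solid. World frame = base frame: x ahead of the robot, y to its left, z up, the work surface at z = 0. Lengths are in mm, angles in rad, forces in N, time in s.
With the tool pointing down it reaches from about 225 to 725 mm from the base axis. Payload 3.1 kg.
Tool frame: the origin (TCP) lies midway between the tips of the shut fingers; the grasp point (between the pads) lies 19 mm behind it; z points along the fingers, y is the line along which they close (so a half turn about z gives the same grasp; the last joint's range is limited). The gripper opens to 85 mm and grips with 20 to 120 N. Pads are 22 mm wide; open, the fingers measure 114 mm over their backs; the gripper's body (76 mm by 85 mm) begins 54 mm behind the grasp point. The pads swing forward as they close: fully open they stand 13 mm farther back than shut.
Start: joints at [-1.41, 0.048, 0.099, 1.622, 0, 1.443], TCP at [149.506, -503.255, 231.312] pointing down, gripper open.
Joint ranges: [-2.91, 2.91], [-0.99, 1.94], [-1.21, 1.42], [-2.12, 2.29], [-1.49, 1.47], [-3.14, 3.14]. Speed limits (rad/s): [2.79, 2.79, 3.14, 3.14, 3.14, 3.14].

## Interface

Orientations are given as a unit quaternion [x, y, z, w].
In Python, from rig import readout, cams, manip gives the robot as it stands. The module is installed in compiled form; this text tells all that it offers.
- The arm moves only by the tool step_arm, never from a script. Its argument "plan" is one flat list of numbers, 5 for each row, row after row: the shift along the tool's x, y, z in cm, then the turn about the tool's z in rad, then the finger opening in cm, from 0 to 8.54. A call has 1 to 20 rows; each row is the pose to reach, as a shift and turn from the pose commanded when the call began, along the tool's axes at that moment; what a row does not reach only later rows make up. A row lasts 1/8 s, in which the tool goes at most 62.5 mm and 10.7 degrees, less where a joint would pass 70% of its speed; a pose out of reach is approached as far as the arm can. A call with a gripper value outside its range is refused whole. The fingers move at their own pace and stop on an object; the grip force is fixed at half the most. Time passes only in rows, so rows that repeat a pose let the fingers close. It gives the time, the measured TCP pose, the force, the opening and the grip force at its end, in the units of the state.
- readout.state(): the state, without advancing time (a new reading comes with each control period).
- cams.camera(name): name is "side" or "top"; returns a dict with "img" (400x640x3 uint8, red, green, blue), "z_map" (400x640 float32, mm along the optical axis (not along the pixel's ray), 0 where there is no reading), "camera_matrix" (3x3 intrinsics, pixels), "world_from_camera" (4x4, takes a point from camera to world coordinates). Camera axes: x right, y up, looking along -z (the intrinsics and any distortion apply to the point x, -y, -z); pixel columns grow to the right and rows downward; lengths in mm; the calibration is good to about 2 mm. A picture is of the moment at which its call begins.
- manip.sign_off(): hands the job in; it is judged then, once.
The state is a dict: "t": time; "joint_positions": joint angles; "joint_velocities": joint speeds; "tau": joint torques, N m; "tcp_pos": TCP position; "tcp_rot": TCP orientation; "wrist_force": force on the tool from outside, world axes, zero at the start; "torque": the same for the moment, N m; "opening": finger opening in mm; "grasp_force": force on a finger pad.
Only numpy, scipy, OpenCV 4.12 (cv2) and the standard library are available. Lean on these libraries where they do the work, as an engineer would, in place of code of your own. Each camera call takes 0.05 s, during which the arm holds its last target. There are 200 camera calls.

## Working session

There is one attempt and no reset: what is moved stays moved. The work goes in short steps, Python scripts to look and compute and a tool call to move; the robot and the scene stay as the last step left them, time stands still between calls to the robot, and variables do not carry over. Pictures are saved under pics/ and viewed, at most 10 in all, crops included, and the job is handed in when it is done.

Besides the shell and the picture viewer there is one more tool, called after "Request:" by a JSON object that holds its "name" and its "arguments", one argument or row to a line. step_arm: Moves the arm, as the interface text tells. Its arguments: {"type":"object","properties":{"plan":{"type":"array","items":{"type":"number"}}},"required":["plan"]}

```bash
mkdir -p pics; cat > h.py <<'E'
import numpy as np,cv2
from rig import readout,cams,manip
def cloud(c):
    K=c["camera_matrix"];z=c["z_map"];v,u=np.mgrid[0:400,0:640]
    p=np.stack([(u-K[0,2])/K[0,0]*z,-(v-K[1,2])/K[1,1]*z,-z,np.ones_like(z)],-1)
    return (p@c["world_from_camera"].T)[...,:3]
E
python3 - <<'E'
from h import *
s=readout.state();print({k:np.round(v,3) for k,v in s.items()})
for n in("top","side"):
    c=cams.camera(n);cv2.imwrite(f"pics/{n}0.png",c["img"][...,::-1]);np.savez(f"{n}0.npz",**c,P=cloud(c));print(c["camera_matrix"],c["world_from_camera"].round(3))
E
```

```text
{'t': np.float64(0.0), 'joint_positions': array([-1.41 ,  0.049,  0.098,  1.622,  0.   ,  1.443]), 'joint_velocities': array([-0.001, -0.   , -0.001,  0.   , -0.001,  0.001]), 'tau': array([ 1.0000e-03, -3.3879e+01,  3.2001e+01,  2.0000e-02, -0.0000e+00,
       -0.0000e+00]), 'tcp_pos': array([ 149.407, -502.664,  230.139]), 'tcp_rot': array([ 0.99 ,  0.144, -0.   , -0.001]), 'wrist_force': array([-0.075,  0.495,  0.442]), 'torque': array([0.   , 0.008, 0.012]), 'grasp_force': np.float64(0.0), 'opening': np.float64(85.329)}
[[466.79267916   0.         313.63035643]
 [  0.         466.79267916 196.83332991]
 [  0.           0.           1.        ]] [[ 1.900000e-02  9.930000e-01 -1.180000e-01  3.341070e+02]
 [-1.000000e+00  1.900000e-02 -8.000000e-03  2.203830e+02]
 [-6.000000e-03  1.180000e-01  9.930000e-01  1.329825e+03]
 [ 0.000000e+00  0.000000e+00  0.000000e+00  1.000000e+00]]
[[362.25918995   0.         317.57664646]
 [  0.         362.25918995 198.46618387]
 [  0.           0.           1.        ]] [[-8.91000e-01  2.37000e-01 -3.88000e-01  1.57985e+02]
 [-4.55000e-01 -4.56000e-01  7.65000e-01  8.98797e+02]
 [ 4.00000e-03  8.58000e-01  5.14000e-01  5.02048e+02]
 [ 0.00000e+00  0.00000e+00  0.00000e+00  1.00000e+00]]
```

View pics/top0.png

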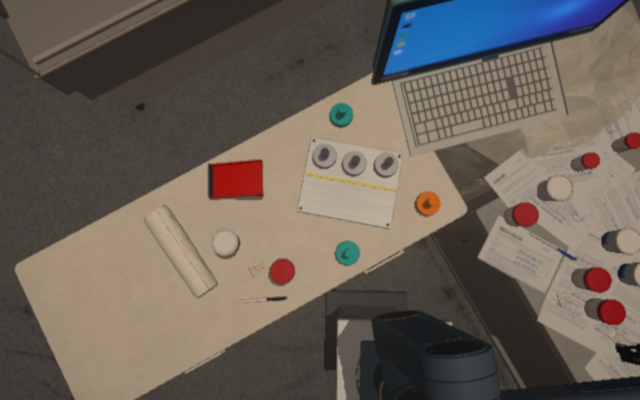

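View pics/side0.png

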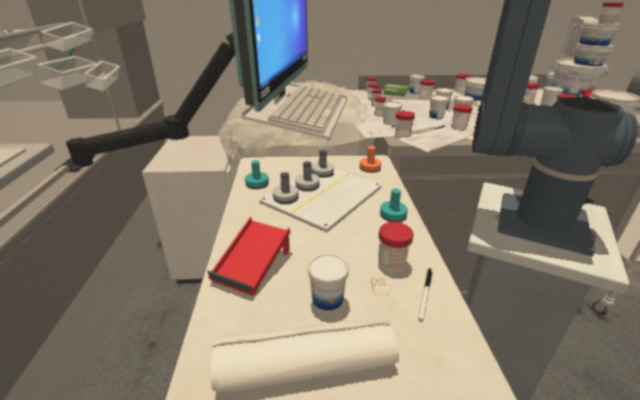

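Top view: the three grey feet are at (324,156), (354,163) and (387,164) on the plate. The yellow line runs (307,175)–(394,190), and the red chute is centred at (236,180) with its stop at the left end. The cup is at (225,243), the jar at (282,271) and the cassette at (256,269). The turquoise and orange decoys sit around the plate.

```bash
python3 - <<'E'
from h import *
d=np.load("top0.npz");P=d["P"];I=d["img"]
for n,(u,v) in dict(f1=(324,156),f2=(354,163),f3=(387,164),t1=(341,115),o=(428,204),t2=(347,252),jar=(282,271),cup=(225,243)).items():
    Q=P[v-22:v+18,u-18:u+18].reshape(-1,3);c=P[v,u]
    q=Q[(Q[:,2]>55)&(Q[:,2]<95)&(np.hypot(*(Q[:,:2]-c[:2]).T)<45)]
    b=Q[(Q[:,2]>20)&(Q[:,2]<42)&(np.hypot(*(Q[:,:2]-c[:2]).T)<45)]
    print(n,c.round(),len(q),q.mean(0).round(1) if len(q) else 0,q.max(0).round() if len(q) else 0,q.min(0).round() if len(q) else 0,'base',len(b),((b.max(0)+b.min(0))/2).round(1) if len(b) else 0, b.max(0)-b.min(0) if len(b) else 0)
hsv=cv2.cvtColor(I,cv2.COLOR_RGB2HSV)
box=np.zeros((400,640),bool);box[130:240,290:405]=1
y=box&(hsv[...,0]>20)&(hsv[...,0]<32)&(hsv[...,1]>130)
q=P[y];(vx,vy,x0,y0)=cv2.fitLine(q[:,:2].astype(np.float32),cv2.DIST_HUBER,0,.01,.01).ravel()
t=(q[:,:2]-[x0,y0])@[vx,vy];print('line',len(q),vx,vy,np.degrees(np.arctan2(vy,vx)),t.min(),t.max(),np.array([x0,y0])+(t.min()+t.max())/2*np.array([vx,vy]),q[:,2].mean())
m=box&(P[...,2]>7)&(P[...,2]<17)&(hsv[...,1]<60)
r=cv2.minAreaRect(P[m][:,:2].astype(np.float32));print('plate',r,np.median(P[m][:,2]))
box[:]=0;box[150:215,200:275]=1
rd=box&((hsv[...,0]<8)|(hsv[...,0]>172))&(hsv[...,1]>150)
q=P[rd];r=cv2.minAreaRect(q[:,:2].astype(np.float32));print('chute',r,cv2.boxPoints(r),q[:,2].min(),q[:,2].max())
for v,u in [(180,212),(180,216),(180,225),(180,236),(180,245),(179,255),(179,261)]:print(u,v,P[v,u].round(1))
E
```

```text
f1 [597. 204.  69.] 74 [606.2 203.5  77.9] [620. 216.  86.] [596. 193.  57.] base 369 [607.1 202.5  30.9] [66.00939313 65.27628758 21.70905835]
f2 [578. 122.  74.] 75 [586.6 119.7  78.1] [599. 131.  86.] [577. 109.  56.] base 374 [588.3 120.   31.3] [67.34063141 65.05514176 19.73090611]
f3 [575.  33.  82.] 78 [584.2  29.5  78. ] [597.  40.  86.] [574.  17.  55.] base 376 [585.8  27.9  30.6] [68.04108515 67.4908879  20.45605753]
t1 [722. 158.  40.] 69 [732.3 156.8  68.9] [747. 168.  75.] [721. 145.  56.] base 250 [734.1 156.8  30.2] [65.71700704 63.72666419 20.45064208]
o [471. -83.  56.] 72 [478.5 -89.9  68.1] [490. -79.  75.] [ 468. -102.   56.] base 265 [479.3 -90.   30.8] [65.15454634 64.51068969 21.66132004]
t2 [336. 138.  72.] 64 [335.7 135.   68.8] [347. 146.  76.] [326. 125.  55.] base 286 [335.2 133.7  30.8] [63.75215925 64.31328492 21.50785165]
jar [283. 310.  79.] 517 [284.5 310.6  79.4] [317. 343.  86.] [251. 278.  64.] base 0 0 0
cup [354. 464.  80.] 570 [358.2 466.6  79. ] [394. 503.  88.] [324. 431.  68.] base 11 [358.2 441.8  30.6] [44.56575923 11.14073895 20.96781689]
line 147 0.16888195 0.9856363 80.277176 -130.13393162337044 124.91442501151495 [535.84118115 128.70786853] 11.872258817184298
plate ((536.686767578125, 128.67391967773438), (269.9564208984375, 221.1610870361328), 80.34941864013672) 11.669101056098839
chute ((487.77215576171875, 357.6263732910156), (382.5236511230469, 153.2033233642578), 63.5955810546875) [[334.1068  220.38257]
 [471.32764 152.25238]
 [641.4375  494.87018]
 [504.21667 563.00037]] -4.660695266965831 1329.8253236080907
212 180 [532.3 520.8  18.9]
216 180 [533.6 511.   11.9]
225 180 [533.2 484.1  17.5]
236 180 [532.6 451.4  25.1]
245 180 [530.8 423.6  40. ]
255 179 [532.9 394.6  48.4]
261 179 [532.6 377.4  52.4]
```

```bash
python3 - <<'E'
from h import *
d=np.load("top0.npz");P=d["P"];I=d["img"];hsv=cv2.cvtColor(I,cv2.COLOR_RGB2HSV)
box=np.zeros((400,640),bool);box[150:215,200:275]=1
rd=box&(d["z_map"]>0)&((hsv[...,0]<8)|(hsv[...,0]>172))&(hsv[...,1]>150)&(P[...,2]>5)&(P[...,2]<80)
q=P[rd];r=cv2.minAreaRect(q[:,:2].astype(np.float32));print('chute red',r,cv2.boxPoints(r))
# floor: plane fit of inner points
R=np.array(cv2.boxPoints(r));c=R.mean(0)
w=q[np.hypot(*(q[:,:2]-c).T)<35];A=np.c_[w[:,:2]-c,np.ones(len(w))]
s=np.linalg.lstsq(A,w[:,2],rcond=None)[0];print('plane',s,np.degrees(np.arctan(np.hypot(*s[:2]))),'dir',np.degrees(np.arctan2(-s[1],-s[0])))
# cheek lines: extreme x per y bin
for y in range(370,520,20):
    k=q[abs(q[:,1]-y)<8];print(y,k[:,0].min().round(1),k[:,0].max().round(1))
p=np.array([149.4,-502.7]);T=np.array([[.9585,.285],[.285,-.9585]])
for n,f in dict(f1=(606.5,203),f2=(587.5,120),f3=(585.2,28.8)).items():
    print(n,T@(np.array(f)-p)/10)
E
```

```text
chute red ((534.5382690429688, 449.4111328125), (97.15084075927734, 148.16445922851562), 3.1712045669555664) [[481.93903 520.69275]
 [490.13544 372.7552 ]
 [587.1375  378.12952]
 [578.9411  526.0671 ]]
plane [ 7.15931286e-03 -2.97313464e-01  3.01145251e+01] 16.562459339060375 dir 91.37941669187195
370 490.0 541.2
390 489.5 584.8
410 488.2 584.9
430 487.3 583.9
450 486.0 581.4
470 484.9 581.4
490 483.6 580.2
510 483.2 579.6
f1 [ 63.925485 -54.613995]
f2 [ 59.738835 -47.199945]
f3 [ 56.91918  -38.523975]
```

Request:
{"name": "step_arm", "arguments": {
  "plan": [5, -3.4, 0, -0.15, 5, 10, -6.8, 0, -0.3, 5, 15, -10.2, 0, -0.45, 5, 20, -13.6, 0, -0.6, 5, 25, -17, 0, -0.75, 5, 30, -20.4, 0, -0.9, 5, 35, -23.8, 0, -1.0, 5, 40, -27.2, 0, -1.112, 5, 45, -30.6, 0, -1.112, 5, 50, -34, 0, -1.112, 5, 55, -37.4, 0, -1.112, 5, 56.9, -38.5, 3, -1.112, 5, 56.9, -38.5, 6, -1.112, 5, 56.9, -38.5, 9, -1.112, 5, 56.9, -38.5, 9, -1.112, 5, 56.9, -38.5, 9, -1.112, 5]
}}

```text
t: 2.1
tcp_pos: [585.6, 27.7, 142.1]
tcp_rot: [0.765, 0.644, 0.0, 0.0]
wrist_force: [0.5, -0.0, -0.2]
opening: 50.3
grasp_force: 0.0
```

Request:
{"name": "step_arm", "arguments": {
  "plan": [0.1, 0, 3, 0, 5, 0.1, 0, 6, 0, 5, 0.1, 0, 8.5, 0, 5, 0.1, 0, 10.2, 0, 4, 0.1, 0, 10.2, 0, 3, 0.1, 0, 10.2, 0, 3, 0.1, 0, 10.2, 0, 3]
}}

```text
t: 2.98
tcp_pos: [586.7, 28.7, 41.1]
tcp_rot: [0.765, 0.645, 0.001, 0.001]
wrist_force: [-0.6, -0.2, 0.2]
opening: 30.0
grasp_force: 0.0
```

```bash
python3 - <<'E'
from h import *
c=cams.camera("side");cv2.imwrite("pics/s1.png",cv2.resize(c["img"][130:230,220:400,::-1],None,fx=4,fy=4))
E
```

```text
(no output)
```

View pics/s1.png

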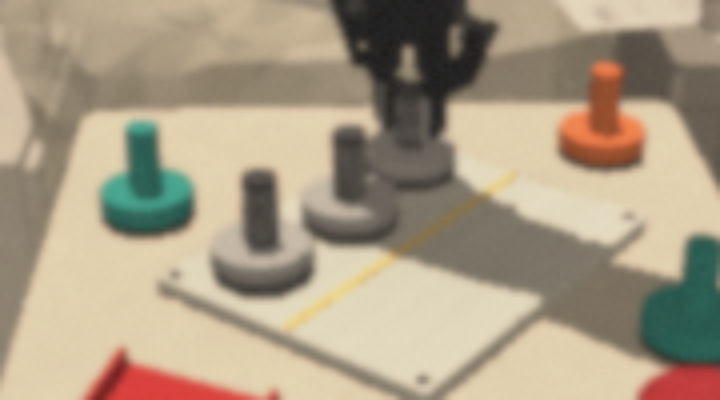

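The fingers at (410,110) straddle the stem of the foot farthest right, clear of its base. Now I'll draw it.

Request:
{"name": "step_arm", "arguments": {
  "plan": [0, -0.4, 0.2, 0, 3, 0, -1, 0.2, 0, 3, 0, -1.6, 0.2, 0, 3, 0, -2.2, 0.2, 0, 3, 0, -2.8, 0.2, 0, 3, 0, -3.4, 0.2, 0, 3]
}}

```text
t: 3.78
tcp_pos: [551.6, 34.7, 37.4]
tcp_rot: [0.765, 0.645, 0.0, 0.0]
wrist_force: [1.9, 0.1, 0.8]
opening: 30.0
grasp_force: 0.9
```

Request:
{"name": "step_arm", "arguments": {
  "plan": [0, -0.6, 0, 0, 3, 0, -1.2, 0, 0, 3, 0, -1.8, 0, 0, 3, 0, -2.4, 0, 0, 3, 0, -3, 0, 0, 3]
}}

```text
t: 4.4
tcp_pos: [522.0, 39.7, 37.3]
tcp_rot: [0.765, 0.645, 0.0, 0.0]
wrist_force: [1.8, -0.1, 1.6]
opening: 30.0
grasp_force: 0.9
```

Request:
{"name": "step_arm", "arguments": {
  "plan": [0, -0.6, 0, 0, 3, 0, -1.2, 0, 0, 3, 0, -1.8, 0, 0, 3, 0, -2.4, 0, 0, 3, 0, -3, 0, 0, 3]
}}

```text
t: 5.03
tcp_pos: [492.4, 44.8, 37.3]
tcp_rot: [0.765, 0.645, -0.0, -0.0]
wrist_force: [1.5, 0.1, 2.2]
opening: 30.0
grasp_force: 0.9
```

Request:
{"name": "step_arm", "arguments": {
  "plan": [0, -0.6, 0, 0, 3, 0, -1.2, 0, 0, 3, 0, -1.8, 0, 0, 3, 0, -2.4, 0, 0, 3, 0, -2.8, 0, 0, 3]
}}

```text
t: 5.65
tcp_pos: [464.7, 49.6, 37.2]
tcp_rot: [0.765, 0.645, -0.0, -0.0]
wrist_force: [2.4, 0.5, 0.6]
opening: 30.1
grasp_force: 0.8
```

Request:
{"name": "step_arm", "arguments": {
  "plan": [0, 0.3, 0, 0, 5, 0, 0.3, -3, 0, 5, 0, 0.3, -6, 0, 5, 0, 0.3, -9, 0, 5, 3, 4, -10, 0, 5, 6, 8, -10, 0, 5, 9, 10.9, -10, 0, 5, 9, 10.9, -10, 0, 5, 9, 10.9, -6, 0, 5, 9, 10.9, -2, 0, 5, 9, 10.9, 0, 0, 4, 9, 10.9, 0, 0, 3, 9, 10.9, 0, 0, 3, 9, 10.9, 0, 0, 3]
}}

```text
t: 7.4
tcp_pos: [587.8, 119.6, 37.9]
tcp_rot: [0.765, 0.644, 0.0, 0.0]
wrist_force: [-0.6, 0.9, 0.2]
opening: 30.0
grasp_force: 0.0
```

Request:
{"name": "step_arm", "arguments": {
  "plan": [0, -0.4, 0, 0, 3, 0, -1, 0, 0, 3, 0, -1.6, 0, 0, 3, 0, -2.2, 0, 0, 3, 0, -2.8, 0, 0, 3]
}}

```text
t: 8.02
tcp_pos: [560.9, 124.5, 38.0]
tcp_rot: [0.765, 0.645, 0.001, 0.001]
wrist_force: [5.5, -0.6, 0.2]
opening: 30.1
grasp_force: 2.6
```

Request:
{"name": "step_arm", "arguments": {
  "plan": [0, -0.6, 0, 0, 3, 0, -1.2, 0, 0, 3, 0, -1.8, 0, 0, 3, 0, -2.4, 0, 0, 3, 0, -3, 0, 0, 3]
}}

```text
t: 8.65
tcp_pos: [531.3, 129.6, 38.0]
tcp_rot: [0.765, 0.645, 0.001, 0.001]
wrist_force: [5.6, -1.7, 1.0]
opening: 29.7
grasp_force: 2.6
```

Request:
{"name": "step_arm", "arguments": {
  "plan": [0, -0.6, 0, 0, 3, 0, -1.2, 0, 0, 3, 0, -1.8, 0, 0, 3, 0, -2.4, 0, 0, 3, 0, -3, 0, 0, 3]
}}

```text
t: 9.28
tcp_pos: [501.7, 134.6, 38.0]
tcp_rot: [0.765, 0.645, 0.001, 0.001]
wrist_force: [5.4, -0.7, -0.1]
opening: 29.9
grasp_force: 2.6
```

Request:
{"name": "step_arm", "arguments": {
  "plan": [0, -0.6, 0, 0, 3, 0, -1.2, 0, 0, 3, 0, -1.8, 0, 0, 3, 0, -2.1, 0, 0, 3]
}}

```text
t: 9.78
tcp_pos: [481.0, 138.2, 38.0]
tcp_rot: [0.765, 0.645, 0.001, 0.001]
wrist_force: [4.2, -0.1, -0.0]
opening: 30.3
grasp_force: 2.6
```

Request:
{"name": "step_arm", "arguments": {
  "plan": [0, 0.3, 0, 0, 5, 0, 0.3, -3, 0, 5, 0, 0.3, -6, 0, 5, 0, 0.3, -9, 0, 5, 3, 4, -10, 0, 5, 6, 8, -10, 0, 5, 8.5, 11.3, -10, 0, 5, 8.5, 11.3, -10, 0, 5, 8.5, 11.3, -6, 0, 5, 8.5, 11.3, -2, 0, 5, 8.5, 11.3, 0, 0, 4, 8.5, 11.3, 0, 0, 3, 8.5, 11.3, 0, 0, 3, 8.5, 11.3, 0, 0, 3]
}}

```text
t: 11.52
tcp_pos: [606.6, 203.0, 38.6]
tcp_rot: [0.765, 0.645, 0.001, 0.0]
wrist_force: [-0.1, 0.3, 0.7]
opening: 30.4
grasp_force: 0.0
```

Request:
{"name": "step_arm", "arguments": {
  "plan": [0, -0.4, 0, 0, 3, 0, -1, 0, 0, 3, 0, -1.6, 0, 0, 3, 0, -2.2, 0, 0, 3, 0, -2.8, 0, 0, 3]
}}

```text
t: 12.15
tcp_pos: [581.3, 207.3, 38.6]
tcp_rot: [0.765, 0.644, 0.002, 0.002]
wrist_force: [4.8, -0.4, -1.6]
opening: 30.3
grasp_force: 2.7
```

Request:
{"name": "step_arm", "arguments": {
  "plan": [0, -0.6, 0, 0, 3, 0, -1.2, 0, 0, 3, 0, -1.8, 0, 0, 3, 0, -2.4, 0, 0, 3, 0, -3, 0, 0, 3]
}}

```text
t: 12.78
tcp_pos: [551.7, 212.5, 38.6]
tcp_rot: [0.765, 0.644, 0.002, 0.002]
wrist_force: [5.9, -1.0, -0.8]
opening: 29.9
grasp_force: 2.7
```

Request:
{"name": "step_arm", "arguments": {
  "plan": [0, -0.6, 0, 0, 3, 0, -1.2, 0, 0, 3, 0, -1.8, 0, 0, 3, 0, -2.4, 0, 0, 3, 0, -3, 0, 0, 3]
}}

```text
t: 13.4
tcp_pos: [522.1, 217.6, 38.6]
tcp_rot: [0.765, 0.644, 0.002, 0.002]
wrist_force: [5.0, -1.3, -2.0]
opening: 30.3
grasp_force: 2.7
```

Request:
{"name": "step_arm", "arguments": {
  "plan": [0, -0.6, 0, 0, 3, 0, -1.2, 0, 0, 3, 0, -1.8, 0, 0, 3, 0, -2.4, 0, 0, 3]
}}

```text
t: 13.9
tcp_pos: [498.4, 221.7, 38.6]
tcp_rot: [0.765, 0.644, 0.002, 0.002]
wrist_force: [4.8, -0.9, -0.7]
opening: 30.0
grasp_force: 2.7
```

Request:
{"name": "step_arm", "arguments": {
  "plan": [0, 0.3, 0, 0, 5, 0, 0.3, -3, 0, 5, 0, 0.3, -6, 0, 5, 0, 0.3, -9, 0, 5, 0, 0.3, -10, 0, 5, 0, 0.3, -10, 0, 5]
}}

```text
t: 14.65
tcp_pos: [499.1, 221.4, 137.6]
tcp_rot: [0.765, 0.645, 0.0, 0.0]
wrist_force: [0.0, -0.1, -0.4]
opening: 50.2
grasp_force: 0.0
```

Request:
{"name": "step_arm", "arguments": {
  "plan": [-6, 0, 0, 0, 5, -12, 0, 0, 0, 5, -17.5, -0.2, 0, 0, 5, -17.5, -0.2, 0, 0, 5, -17.5, -0.2, 0, 0, 5]
}}

```text
t: 15.28
tcp_pos: [466.4, 49.3, 135.9]
tcp_rot: [0.765, 0.644, -0.001, -0.001]
wrist_force: [0.3, -0.4, -0.1]
opening: 50.0
grasp_force: 0.0
```

```bash
python3 - <<'E'
from h import *
c=cams.camera("top");P=cloud(c);cv2.imwrite("pics/t2.png",cv2.resize(c["img"][120:260,200:440,::-1],None,fx=3,fy=3))
c=cams.camera("side");cv2.imwrite("pics/s2.png",cv2.resize(c["img"][130:300,200:420,::-1],None,fx=3,fy=3))
P2=cloud(c)
for n,f in dict(f1=(501,221),f2=(484,138),f3=(467.7,49)).items():
  for Q in(P,P2):
    k=(np.hypot(Q[...,0]-f[0],Q[...,1]-f[1])<45)&(Q[...,2]>20)&(Q[...,2]<38);b=Q[k]
    if len(b):print(n,len(b),((b.max(0)+b.min(0))/2).round(1),(b.max(0)-b.min(0)).round(1))
E
```

```text
f1 355 [500.6 221.7  29.5] [65.7 67.5 16.8]
f1 363 [498.9 222.7  29. ] [65.7 68.1 17.5]
f2 380 [484.1 137.   29. ] [67.2 67.3 17.8]
f2 310 [481.3 139.6  29.1] [65.8 65.4 17.7]
f3 189 [467.   63.6  29.7] [64.1 36.1 15.7]
f3 264 [466.1  50.5  29. ] [66.5 67.7 17.8]
```

View pics/s2.png

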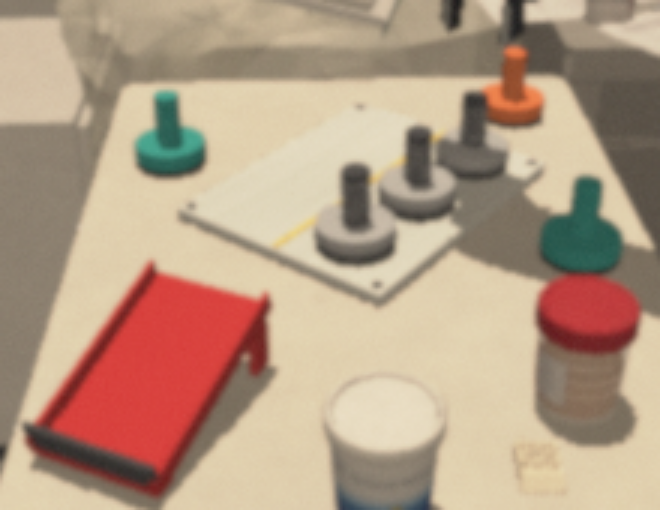

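All three feet stand on the near half with bases wholly past the line. In the picture they are at (355,230), (417,185) and (473,150). The chute is empty. The first foot dragged at about 1.9 N and the other two at about 5 N, so the first is the glazed one. Gripping it.

Request:
{"name": "step_arm", "arguments": {
  "plan": [0, 0, 4, 0, 5, 0, 0, 8, 0, 5, 0, 0, 9.6, 0, 4, 0, 0, 9.6, 0, 3, 0, 0, 9.6, 0, 1.5, 0, 0, 9.6, 0, 1.5, 0, 0, 9.6, 0, 1.5]
}}

```text
t: 16.25
tcp_pos: [467.6, 49.3, 41.9]
tcp_rot: [0.765, 0.645, 0.0, 0.0]
wrist_force: [-0.6, 0.6, -4.0]
opening: 22.6
grasp_force: 59.2
```

Request:
{"name": "step_arm", "arguments": {
  "plan": [0, 0, -1, 0, 1.5, 0, 0, -3, 0, 1.5, 0, 0, -6, 0, 1.5, 0, 0, -10, 0, 1.5, 0, 0, -14, 0, 1.5, 0, 0, -14, 0, 1.5]
}}

```text
t: 17.0
tcp_pos: [470.0, 48.9, 185.4]
tcp_rot: [0.765, 0.644, 0.003, 0.003]
wrist_force: [1.3, 0.4, -8.5]
opening: 22.5
grasp_force: 60.0
```

Request:
{"name": "step_arm", "arguments": {
  "plan": [2, 0, 0, 0, 1.5, 6, 0, 0, 0, 1.5, 10.5, 0, 0, -0.05, 1.5, 15, 0, 0, -0.1, 1.5, 19.5, 0, 0, -0.15, 1.5, 24, 0, 0, -0.2, 1.5, 28.5, 0, 0, -0.225, 1.5, 33, 0, 0, -0.225, 1.5, 36.5, 0, 0, -0.225, 1.5, 38.3, 0, 0, -0.225, 1.5, 38.8, 0, 0, -0.225, 1.5, 38.8, 0, 3, -0.225, 1.5, 38.8, 0, 6, -0.225, 1.5, 38.8, 0, 8, -0.225, 1.5, 38.8, 0, 9, -0.225, 1.5, 38.8, 0, 9, -0.225, 1.5, 38.8, 0, 9, -0.225, 1.5]
}}

```text
t: 19.12
tcp_pos: [533.6, 431.7, 92.6]
tcp_rot: [0.688, 0.726, 0.001, 0.0]
wrist_force: [0.7, 1.2, -8.0]
opening: 22.9
grasp_force: 60.0
```

```bash
python3 - <<'E'
from h import *
c=cams.camera("side");cv2.imwrite("pics/s3.png",cv2.resize(c["img"][150:300,190:340,::-1],None,fx=4,fy=4))
E
```

```text
(no output)
```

View pics/s3.png

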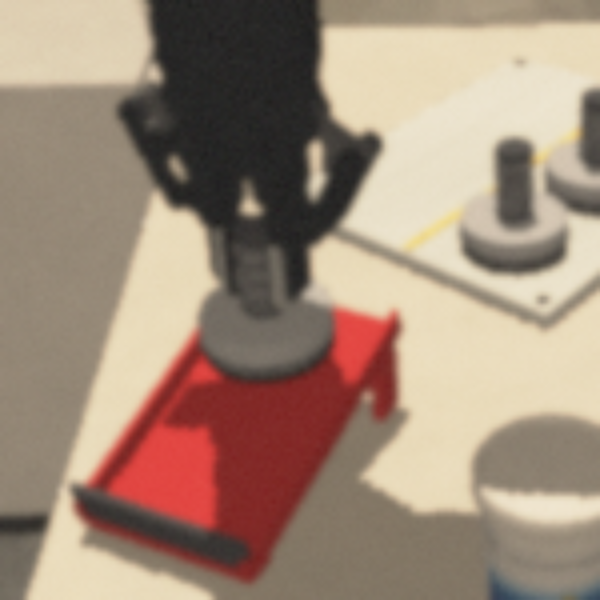

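The foot hangs upright over the upper chute, between the cheeks, with its base at (265,330). Lowering to contact.

Request:
{"name": "step_arm", "arguments": {
  "plan": [0, 0.15, 0.5, 0, 1.5, 0, 0.15, 1, 0, 1.5, 0, 0.15, 1.3, 0, 1.5, 0, 0.15, 1.5, 0, 1.5, 0, 0.15, 1.5, 0, 1.5]
}}

```text
t: 19.8
tcp_pos: [534.2, 431.6, 76.1]
tcp_rot: [0.687, 0.726, -0.0, -0.0]
wrist_force: [0.5, 0.2, -7.7]
opening: 22.6
grasp_force: 60.0
```

Request:
{"name": "step_arm", "arguments": {
  "plan": [0, 0, 0.1, 0, 1.5, 0, 0, 0.2, 0, 1.5, 0, 0, 0.2, 0, 1.5]
}}

```text
t: 20.18
tcp_pos: [534.8, 432.1, 75.3]
tcp_rot: [0.687, 0.726, 0.001, 0.0]
wrist_force: [-0.5, -0.1, -4.8]
opening: 22.5
grasp_force: 60.1
```

Request:
{"name": "step_arm", "arguments": {
  "plan": [0, 0, 0.1, 0, 1.5, 0, 0, 0.2, 0, 1.5, 0, 0, 0.2, 0, 1.5]
}}

```text
t: 20.55
tcp_pos: [535.3, 432.8, 74.8]
tcp_rot: [0.687, 0.726, 0.002, 0.0]
wrist_force: [-1.8, 2.5, 5.0]
opening: 22.3
grasp_force: 60.9
```

Request:
{"name": "step_arm", "arguments": {
  "plan": [0, 0, 0.1, 0, 1.5, 0, 0, 0.2, 0, 1.5, 0, 0, 0.2, 0, 1.5]
}}

```text
t: 20.92
tcp_pos: [535.9, 433.5, 74.4]
tcp_rot: [0.687, 0.726, 0.003, 0.0]
wrist_force: [-3.2, 2.2, 9.2]
opening: 22.8
grasp_force: 61.7
```

Request:
{"name": "step_arm", "arguments": {
  "plan": [0, 0, -0.4, 0, 2.3, 0, 0, -0.4, 0, 2.4, 0, 0, -0.4, 0, 2.5, 0, 0, -0.4, 0, 2.7, 0, 0, -0.4, 0, 3, 0, 0, -0.4, 0, 4, 0, 0, -0.4, 0, 5, 0, 0, -0.4, 0, 5, 0, 0, -0.4, 0, 5]
}}

```text
t: 22.05
tcp_pos: [534.4, 431.7, 74.3]
tcp_rot: [0.687, 0.726, 0.0, 0.0]
wrist_force: [-0.9, 0.7, -0.3]
opening: 50.0
grasp_force: 0.0
```

```bash
python3 - <<'E'
from h import *
c=cams.camera("side");cv2.imwrite("pics/s4.png",cv2.resize(c["img"][150:300,190:340,::-1],None,fx=4,fy=4))
E
```

```text
(no output)
```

View pics/s4.png

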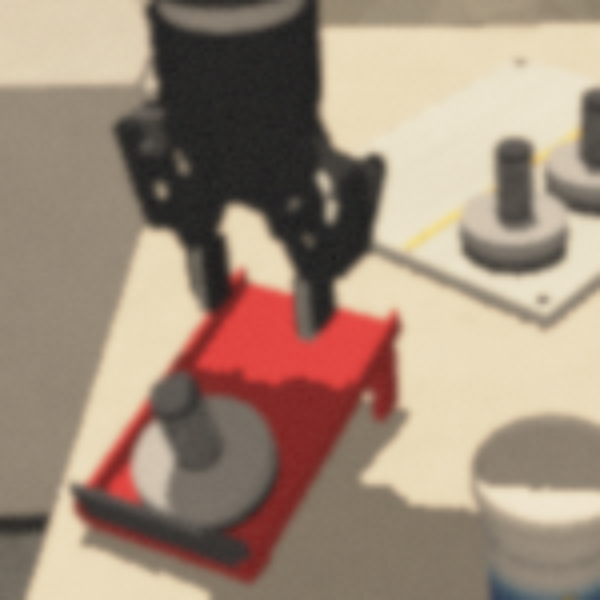

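The foot slid down flat on its pad and now sits at the stop, with its base at (205,460). I'll back the arm off and check.

Request:
{"name": "step_arm", "arguments": {
  "plan": [0, 0, -3, 0, 5, 0, 0, -7, 0, 5, 0, 0, -11, 0, 5, -5, 0, -12, 0, 5, -10, 0, -12, 0, 5, -15, 0, -12, 0, 5, -20, 0, -12, 0, 5, -20, 0, -12, 0, 5, -20, 0, -12, 0, 5, -20, 0, -12, 0, 5, -20, 0, -12, 0, 5]
}}

```text
t: 23.48
tcp_pos: [545.2, 233.1, 194.2]
tcp_rot: [0.687, 0.727, 0.0, -0.0]
wrist_force: [-0.2, 0.4, 0.9]
opening: 49.7
grasp_force: 0.0
```

```bash
python3 - <<'E'
from h import *
c=cams.camera("side");a=c["img"][150:330,190:440];P=cloud(c);cv2.imwrite("pics/s5.png",cv2.resize(a[...,::-1],None,fx=3,fy=3))
k=(np.hypot(P[...,0]-532,P[...,1]-492)<60);hsv=cv2.cvtColor(c["img"],cv2.COLOR_RGB2HSV);k&=(hsv[...,1]<60)&(P[...,2]>10)
b=P[k&(hsv[...,2]>70)];print(((b.max(0)+b.min(0))/2).round(1),b.min(0).round(),b.max(0).round())
E
```

```text
[531.4 498.9  53.4] [484. 464.  17.] [578. 533.  90.]
```

View pics/s5.png

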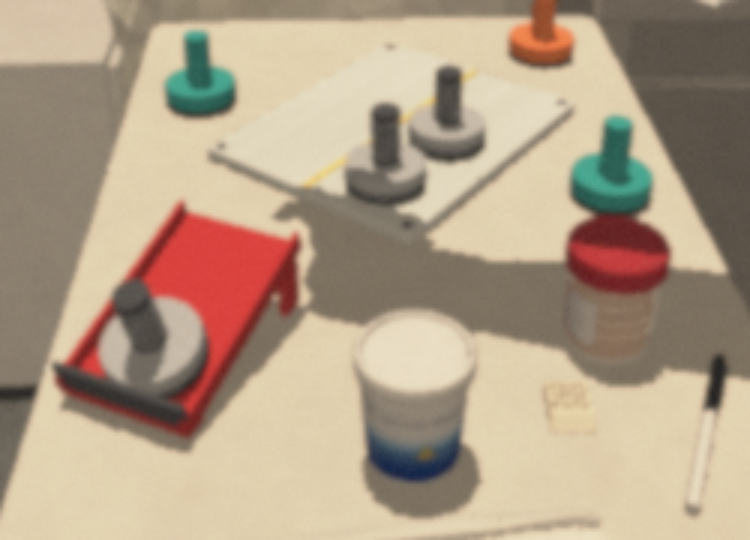

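The glazed foot rests on the stop at (152,345). The two sound feet stand on the near half at (385,165) and (447,130), and the bystanders have not moved. Handing in.

```bash
python3 -c "
from rig import manip;print(manip.sign_off())"
```

```text
the job is handed in; nothing more can be done
None
```

Job handed in at about 23 s: the glazed foot (about 1.9 N drag, against about 5 N for the other two) slid down the chute on its pad to the stop, and the two sound feet stand on the plate's near half with nothing else disturbed.

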